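# Slide the gauge case home along the checking lane

## Robot

A 7-joint arm with a two-finger parallel gripper is mounted at the origin on the work surface. World frame = base frame: x ahead of the robot, y to its left, z up, the work surface at z = 0. Lengths are in m, angles in rad, forces in N, time in s.
With the tool pointing down it reaches from about 0.4 to 0.875 m from the base axis. Payload 19.3 kg.
Tool frame: the origin (TCP) lies midway between the tips of the shut fingers; the grasp point (between the pads) lies 19 mm behind it; z points along the fingers, y is the direction in which the jaws open and shut (so a half turn about z gives the same grasp; the last joint's range is limited). The gripper opens to 85 mm and grips with 20 to 120 N. Pads are 22 mm wide; open, the fingers measure 114 mm over their backs; the gripper's body (76 mm by 85 mm) begins 54 mm behind the grasp point. The pads swing forward as they close: fully open they stand 13 mm farther back than shut.
Start: joints at [-1.207, 0.521, -0.036, 1.599, 0.021, 1.021, -0.113], TCP at [0.263, 0.567, 0.231] pointing down, gripper open.
Joint ranges: [-2.91, 2.91], [-0.3, 2.13], [-1.5, 1.42], [0.17, 2.43], [-1.26, 4.41], [0.16, 1.93], [-2.52, 2.52]. Speed limits (rad/s): [1.89, 1.89, 2.39, 2.39, 3.01, 3.01, 3.01].

## Interface

Orientations are given as [roll, pitch, yaw] about the fixed x, y, z axes, in that order (R = Rz(yaw) Ry(pitch) Rx(roll)).
In Python, from workcell import bot gives the robot as it stands.
- The arm moves only by the tool servo_tool, never from a script. Its argument "plan" is a list of rows, each a list of 5 numbers: the shift along the world's x, y, z in mm, then the turn about the world's z in rad, then the gripper's target within -1 to 1 (shut at 1, half-way at 0, fully open at -1). In form: [[tx, ty, tz, yaw, jaw], ...]. A call has exactly 10 rows; each row is the pose to reach, as a shift and turn from the pose commanded when the call began; what a row does not reach only later rows make up. A row lasts 1/12 s, in which the tool goes at most 41.7 mm and 7.16 degrees, less where a joint would pass 70% of its speed; a pose out of reach is approached as far as the arm can. A call with a gripper value outside its range is refused whole. The fingers move at their own pace and stop on an object; "squeeze" is the grip in N (left out, the last holds). Time passes only in rows, so rows that repeat a pose let the fingers close, or fill a call up. It gives the time, the measured TCP pose, the force and the opening at its end, in the units of the state.
- bot.observe(): the state, without advancing time (a new reading comes with each control period).
- bot.grab_frame(name): name is "scene" or "top"; returns the picture (480x640x3 uint8, blue, green, red); there is no depth.
- bot.calibration(name): a dict with "fx", "fy", "cx", "cy" (pixels), "T" (4x4, takes a point from camera to world coordinates). Camera axes: x right, y down, z forward; pixel columns grow to the right and rows downward; lengths in m; the calibration is good to about 2 mm. A picture is of the moment at which its call begins. calibration takes no time and is no camera call.
- bot.job_done(): hands the job in, once; it reports no verdict.
The state is a dict: "clock": time; "qpos": joint angles; "qd": joint speeds; "joint_efforts": joint torques, N m; "position": TCP position; "tool_rot": TCP orientation; "force": force on the tool from outside, world axes, zero at the start; "moment": the same for the moment, N m; "grip_width": finger opening in m.
Only numpy, scipy, OpenCV 4.12 (cv2) and the standard library are available. Lean on these libraries where they do the work, as an engineer would, in place of code of your own. Each camera call takes 0.05 s, during which the arm holds its last target.

## Task

Push the large wooden gauge case along the steel plate, into the lane between the two guide rails and on until it sits fully home and square against the stop bar at the end, without ramming the stop. The rails have just been set true, so neither the case nor the robot may touch either of them. Only push with the fingers: do not pinch or lift the case, leave everything else alone, and finish clear of it all.

Things in the scene. Friction and masses are not known exactly. Their poses are not given: they have to be found in the camera images.
- case: the gauge case to push: closed light-wood box with brass corners and a paper label, 100 mm wide (its x), 130 mm long (its y), 50 mm high, 0.4 to 0.85 kg, plain flat sides, sliding freely on the plate (it takes about 2 to 6 N to push it along). Origin at the centre of its underside. Its +y end is the leading end. It starts on the open part of the plate before the lane, off the lane's centre line by up to 25 mm and turned by up to about 0.17 rad
- plate: dark steel base plate, 300 mm (its x) by 500 mm (its y) and 12 mm thick, fixed on the table. Origin at the centre of its underside; top face at 12 mm. The lane runs along its y axis on its centre line (x = 0), which points to the robot's left (turned by up to 0.2 rad). The rails begin at y = -30 mm; the part from y = -250 to -30 mm is open, with nothing but the case on it. The case is home with its origin at x = 0, y = 150 mm in this frame
- rail_near: steel guide rail fixed on the plate, on the robot's side of the lane: 12 mm wide (x), 265 mm long (y), 16 mm high. Origin at the centre of its underside, at x = -70, y = 102.5 mm on the plate. The clear lane between the two rails is 128 mm wide, 14 mm more than the case on each side when centred
- rail_far: steel guide rail like the other, on the far side of the lane, at x = +70, y = 102.5 mm on the plate
- stop: steel bar fixed across the end of the lane: 120 mm wide (x), 20 mm thick (y), 30 mm high, rigid. Origin at the centre of its underside, at x = 0, y = 225 mm on the plate; the face that the case meets is at y = 215 mm
- slug: bystander: upright plain steel round, 26 mm diameter, 40 mm tall, on the plate beside the near rail, outside the lane; origin at the centre of its underside
- nut: bystander: steel hexagon blank, 32 mm across corners, 14 mm high, on the plate beyond the far rail, outside the lane; origin at the centre of its underside
- vblock: bystander: small steel V-block, 40 x 35 x 34 mm, on the plate beyond the far rail, outside the lane; origin at the centre of its underside
- file: bystander: hand file lying on the table to the robot's right, wooden handle 95 mm and steel blade 160 mm, 27 mm high; origin at the joint of handle and blade, its x axis towards the blade
- can: bystander: standing can, 60 mm diameter, 160 mm tall, on the table to the robot's left; origin at the centre of its underside
- hammer: bystander: hammer lying on the table to the robot's left, 260 mm long and 26 mm high; origin on the handle under its middle; its x axis points along it towards the head
- smallcase: bystander: closed wooden case 60 x 90 x 35 mm, smaller than the one to push, on the bare table at the far right; origin at the centre of its underside

How it is judged:
On the way, in this order (a step that is already met when the one before it is completed fails the run):
1. the case is well inside the lane, between the rails, still flat on the plate (y of case in the frame of plate above 0.04 m and x of case in the frame of plate between -0.014 and 0.014 m and z of case in the frame of plate below 0.016 m), for 0.1 s.
2. the case is home at the stop bar (y of case in the frame of plate above 0.145 m), for 0.1 s.
At the end, for the whole second after the job is handed in: The case lies flat and at rest in the lane, its leading end within 6 mm of the stop bar (origin within 13 mm of the centre line), square to the lane within 0.06 rad, touching neither rail (y of case in the frame of plate between 0.144 and 0.153 m and x of case in the frame of plate between -0.013 and 0.013 m and z of case in the frame of plate between 0.009 and 0.015 m and angle between the y axis of case and the y axis of plate, either way round below 0.06 rad and linear speed of case below 0.01 m/s and angle between case's own z axis and vertical below 0.05 rad).
It fails at once if a guide rail was touched (contact force between any of rail_near, rail_far and anything else above 0.3 N).
It fails at once if the case was lifted or tipped (z of case in the frame of plate above 0.02 m or angle between case's own z axis and vertical above 0.15 rad).
It fails at once if the stop bar was rammed (more than 40 N), or the robot pushed on it (contact force between case and stop above 40 N or contact force between the arm and stop above 5 N).
It fails at once if a bystander was disturbed (distance of any of slug, nut, vblock, file, can, hammer, smallcase from where it was at the start of the episode above 0.012 m).
It also fails if it takes over 72 s, if anything falls off the work surface, if the arm or the gripper's body presses on something with over 40 N, if the wrist force passes 120 N, or if a joint passes its speed limit or range.

## Working session

There is one attempt and no reset: what is moved stays moved. The work goes in short steps, Python scripts to look and compute and a tool call to move; the robot and the scene stay as the last step left them, time stands still between calls to the robot, and variables do not carry over. Pictures are saved under pics/ and viewed, and the job is handed in when it is done.

Besides the shell and the picture viewer there is one more tool, called after "Emit:" as name(argument=value, ...), one argument or row to a line, values as JSON. servo_tool: Moves the arm, as the interface text tells. Its arguments: {"type":"object","properties":{"plan":{"type":"array","items":{"type":"array","items":{"type":"number"}}},"squeeze":{"type":"number"}},"required":["plan"]}

```bash
mkdir -p pics; ls; python3 - <<'E'
from workcell import bot
import cv2
for n in("scene","top"):
    cv2.imwrite(f"pics/{n}0.png",bot.grab_frame(n)); c=bot.calibration(n); print(n,c)
print(bot.observe())
E
```

```text
pics
scene {'fx': 523.6455050386008, 'fy': 523.6455050386008, 'cx': 321.12582405785224, 'cy': 236.5235719183225, 'T': array([[-0.86623743,  0.29822276, -0.40086894,  1.0829952 ],
       [ 0.49961975,  0.52278159, -0.69070943,  0.92650517],
       [ 0.00358163, -0.7986004 , -0.60185096,  0.8604458 ],
       [ 0.        ,  0.        ,  0.        ,  1.        ]])}
top {'fx': 439.52976870975243, 'fy': 439.52976870975243, 'cx': 319.3074552120306, 'cy': 241.95475684879418, 'T': array([[-0.0057598 , -0.98134561,  0.19216562,  0.3250045 ],
       [-0.99929666,  0.01276931,  0.03525792, -0.01957801],
       [-0.03705403, -0.19182739, -0.98072894,  1.10983976],
       [ 0.        ,  0.        ,  0.        ,  1.        ]])}
{'clock': 0.1, 'qpos': array([-1.20719033,  0.52194435, -0.03632317,  1.59992266,  0.02117328,
        1.02110982, -0.11280211]), 'qd': array([-0.0004442 , -0.00247211,  0.00153596, -0.00159169,  0.00045226,
        0.00228109,  0.00105251]), 'joint_efforts': array([ 3.42102532e-03, -9.28489280e+01,  1.98448978e+00, -3.70523858e+01,
        1.82254636e-02,  5.39972898e-03,  9.45191914e-05]), 'position': array([0.26260739, 0.56683114, 0.23079975]), 'tool_rot': array([-3.14059344e+00,  4.90427215e-05,  2.70775542e+00]), 'force': array([ 0.73503069, -1.10714025, -0.71540551]), 'moment': array([ 0.01261371,  0.01565232, -0.01762909]), 'grip_width': 0.08533156962128348}
```

View pics/scene0.png

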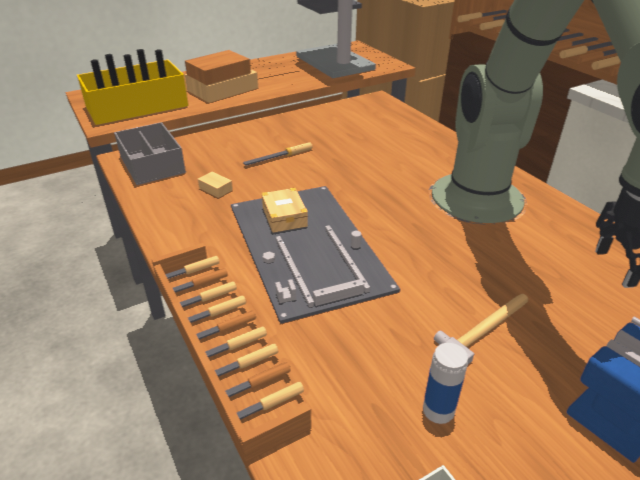

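View pics/top0.png

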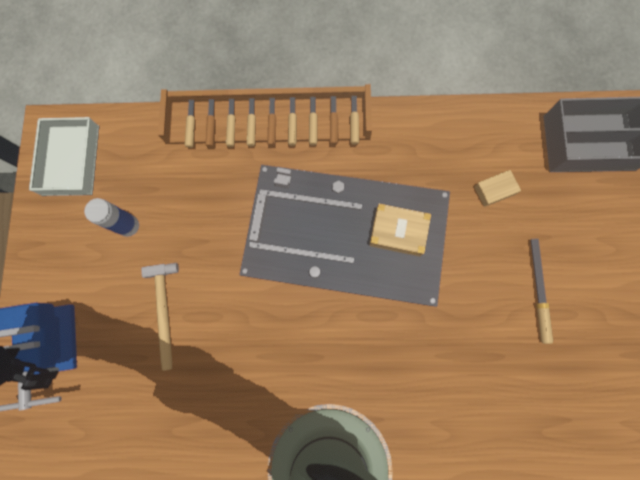

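The top view shows the plate around (345,235), with the case at (401,229) and the lane opening towards the right (world -y). The stop is at (258,215). The can, the hammer and the arm are at the left. Next I measure the plate, the rails and the case.

```bash
cat > h.py <<'E'
from workcell import bot
import cv2, numpy as np
def ray(n,px,z):
    c=bot.calibration(n);T=np.array(c["T"]);px=np.atleast_2d(px).astype(float)
    d=np.c_[(px[:,0]-c["cx"])/c["fx"],(px[:,1]-c["cy"])/c["fy"],np.ones(len(px))]@T[:3,:3].T
    o=T[:3,3];return o+d*((z-o[2])/d[:,2])[:,None]
E
python3 - <<'E'
from h import *
a=cv2.imread("pics/top0.png");h=cv2.cvtColor(a,cv2.COLOR_BGR2HSV)
c=a[150:320,230:470];cv2.imwrite("pics/topz.png",cv2.resize(c,None,fx=3.3,fy=3.3,interpolation=cv2.INTER_CUBIC))
b=cv2.imread("pics/scene0.png")
c=b[170:330,220:410];cv2.imwrite("pics/scz.png",cv2.resize(c,None,fx=3.7,fy=3.7,interpolation=cv2.INTER_CUBIC))
for p in [(345,180),(401,229),(380,215),(300,255),(470,250),(410,248),(400,250)]: print(p,a[p[1],p[0]],h[p[1],p[0]])
E
```

```text
(345, 180) [101 100 103] [170   7 103]
(401, 229) [204 217 220] [ 24  19 220]
(380, 215) [136 184 213] [ 19  92 213]
(300, 255) [114 114 116] [  0   4 116]
(470, 250) [ 80 125 173] [ 15 137 173]
(410, 248) [136 185 213] [ 19  92 213]
(400, 250) [ 72 100 121] [ 17 103 121]
```

View pics/topz.png

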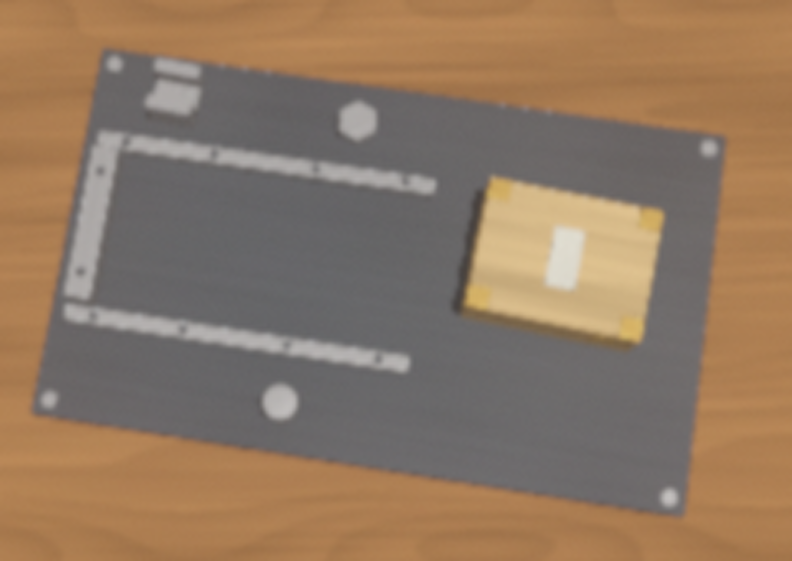

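View pics/scz.png

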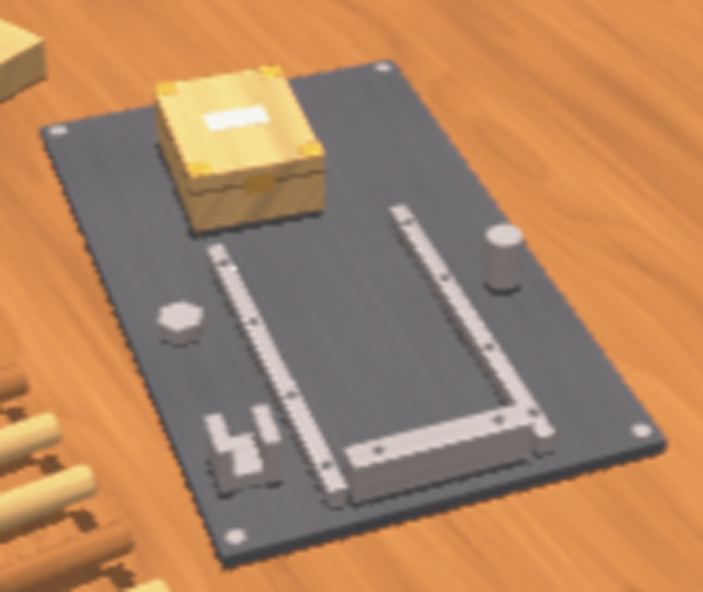

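```bash
cat >> h.py <<'E'
def rect(p):
    (cx,cy),(w,h),a=cv2.minAreaRect((p[:,:2]*1000).astype(np.float32))
    b=cv2.boxPoints(((cx,cy),(w,h),a)); e=[b[1]-b[0],b[2]-b[1]]; e=max(e,key=np.linalg.norm)
    if e[1]<0:e=-e
    return np.array([cx,cy]),(w,h),np.arctan2(-e[0],e[1])   # angle of long axis from world +y
def big(m,box):
    k=np.zeros_like(m);x0,y0,x1,y1=box;k[y0:y1,x0:x1]=m[y0:y1,x0:x1]
    cs,_=cv2.findContours(k,cv2.RETR_EXTERNAL,cv2.CHAIN_APPROX_NONE)
    return sorted(cs,key=cv2.contourArea,reverse=True)
def casemask(a):
    h=cv2.cvtColor(a,cv2.COLOR_BGR2HSV)
    m=((h[...,2]>195)&((h[...,1]>40)))|((h[...,2]>212))
    return cv2.morphologyEx(m.astype(np.uint8)*255,cv2.MORPH_CLOSE,np.ones((3,3)))
E
python3 - <<'E'
from h import *
a=cv2.imread("pics/top0.png");h=cv2.cvtColor(a,cv2.COLOR_BGR2HSV)
m=(h[...,1]<45).astype(np.uint8)*255
c=big(m,(235,155,460,310))[0]; P=ray("top",c[:,0],0.012); pc,wh,pa=rect(P);print("plate",pc,wh,pa)
mr=((h[...,1]<45)&(h[...,2]>140)).astype(np.uint8)*255
u=np.array([-np.sin(pa),np.cos(pa)]);v=np.array([np.cos(pa),np.sin(pa)])
for r in big(mr,(245,165,370,285))[:6]:
    Q=ray("top",r[:,0],0.028);q,w,an=rect(Q);print("bright",q,w,an,"plate xy",(q-pc)@v,(q-pc)@u)
k=casemask(a);r=big(k,(360,195,445,260))[0];Q=ray("top",r[:,0],0.062);q,w,an=rect(Q);print("case",q,w,an,an-pa,(q-pc)@v,(q-pc)@u)
# scene
b=cv2.imread("pics/scene0.png");h=cv2.cvtColor(b,cv2.COLOR_BGR2HSV)
m=(h[...,1]<60).astype(np.uint8)*255
c=big(m,(228,180,402,320))[0];P=ray("scene",c[:,0],.012);print("scene plate",rect(P))
for p,z in [((384,68),.012),((59,130),.012),((236,537),.012),((642,431),.012),((165,89),.062),((270,72),.062),((202,168),.062),((310,149),.062)]:
    print(p,ray("scene",[(p[0]/3.7+220-.5,p[1]/3.7+170-.5)],z)[0,:2]*1000)
for p,z in [((114,64),.012),((708,149),.012),((669,498),.012),((49,399),.012),((492,177),.062),((664,210),.062),((640,340),.062),((464,308),.062)]:
    print("top",p,ray("top",[(p[0]/3.3+230-.5,p[1]/3.3+150-.5)],z)[0,:2]*1000)
E
```

```text
plate [564.04022217 -46.48709106] (495.1876220703125, 296.2530822753906) -0.16811462
bright [512.27142334  66.14250183] (264.9530334472656, 13.16443920135498) -0.16667007 plate xy -69.88457917090932 102.37958782920305
bright [610.91723633 176.26348877] (21.7100887298584, 134.201416015625) 1.3844365 plate xy 8.944659579511153 227.45388683860347
bright [642.54943848  -3.36289978] (170.76026916503906, 12.742951393127441) -0.16402799 plate xy 70.18668887503486 55.65269068261114
bright [704.42883301 115.06970215] (39.48063278198242, 23.281295776367188) -0.22408593 plate xy 111.37711035814709 182.76952921230713
bright [662.94683838 117.81053162] (65.7110366821289, 12.82459831237793) -0.16404752 plate xy 70.02132229827089 178.53079175559924
bright [682.88903809 -29.57476425] (25.69644546508789, 26.863346099853516) 1.5546987 plate xy 114.34345115500895 36.5601375952117
case [ 562.53100586 -180.19779968] (126.89506530761719, 96.50636291503906) -0.22037458 -0.052259967 20.885050174463913 -132.0781844437679
scene plate (array([564.89819336, -41.87329102]), (505.1167907714844, 300.4089660644531), np.float32(-0.16561991))
(384, 68) [ 388.12019661 -258.91916317]
(59, 130) [ 658.17163628 -305.69809402]
(236, 537) [737.39498785 163.23322774]
(642, 431) [466.68951147 208.50567863]
(165, 89) [ 590.58100598 -245.81195308]
(270, 72) [ 509.15048495 -227.84359718]
(202, 168) [ 612.54381225 -135.60305868]
(310, 149) [ 532.94770126 -118.47217608]
top (114, 64) [738.9560196  165.03800332]
top (708, 149) [ 659.97319611 -302.02970375]
top (669, 498) [ 390.04079758 -257.11071683]
top (49, 399) [469.20304406 210.16098317]
top (492, 177) [ 625.75393207 -128.44583816]
top (664, 210) [ 598.39445505 -254.18117531]
top (640, 340) [ 501.22722468 -231.63374262]
top (464, 308) [ 526.55394168 -104.87111276]
```

The plate centre is at (564,-46.5) mm with yaw -0.167. The rails measure at plate x = ±70, as they should. The case is at plate (21,-132), turned -0.05 relative to the plate. I'll first push it sideways from the far side to centre and square it, then push it in from behind.

Emit:
servo_tool(
  plan=[
    [5, -10, 20, 0, -0.3],
    [20, -38, 40, 0.03, -0.3],
    [36, -70, 50, 0.07, -0.3],
    [54, -102, 50, 0.1, -0.3],
    [70, -134, 50, 0.13, -0.3],
    [86, -166, 50, 0.16, -0.3],
    [102, -198, 50, 0.19, -0.3],
    [120, -230, 50, 0.22, -0.3],
    [136, -262, 50, 0.25, -0.3],
    [152, -294, 50, 0.267, -0.3],
  ],
)

```text
clock: 0.93
position: [0.4151, 0.2713, 0.2812]
tool_rot: [-3.141, -0.0, 2.976]
force: [0.7, -0.1, 0.0]
grip_width: 0.0557
```

Emit:
servo_tool(
  plan=[
    [16, -32, 0, 0, -0.3],
    [32, -62, 0, 0, -0.3],
    [48, -92, 0, 0, -0.3],
    [64, -124, 0, 0, -0.3],
    [80, -156, 0, 0, -0.3],
    [96, -186, 0, 0, -0.3],
    [112, -216, 0, 0, -0.3],
    [128, -246, 0, 0, -0.3],
    [142, -274, 0, 0, -0.3],
    [156, -302, 0, 0, -0.3],
  ],
)

```text
clock: 1.77
position: [0.5711, -0.0306, 0.2811]
tool_rot: [-3.141, -0.0, 2.975]
force: [0.5, 0.9, 0.1]
grip_width: 0.0554
```

Emit:
servo_tool(
  plan=[
    [15, -30, 0, 0, -0.3],
    [30, -60, 0, 0, -0.3],
    [45, -90, 0, 0, -0.3],
    [60, -120, 0, 0, -0.3],
    [75, -145, -20, 0, -0.3],
    [85, -165, -50, 0, -0.3],
    [85, -165, -80, 0, -0.3],
    [85, -165, -105, 0, -0.3],
    [85, -165, -120, 0, -0.3],
    [85, -165, -120, 0, -0.3],
  ],
)

```text
clock: 2.6
position: [0.6539, -0.1934, 0.1573]
tool_rot: [3.141, -0.006, 2.975]
force: [-1.1, -0.1, -0.2]
grip_width: 0.0555
```

```bash
python3 - <<'E'
from h import *
s=bot.observe();print(s["clock"],s["position"],s["tool_rot"],s["grip_width"],s["force"],s["qpos"])
for n in("scene","top"):
    a=bot.grab_frame(n);cv2.imwrite(f"pics/{n}1.png",a)
E
```

```text
2.6 [ 0.65388125 -0.19342183  0.15729074] [ 3.14128117 -0.00583744  2.97469621] 0.0555436012238008 [-1.11455498 -0.07305082 -0.18235208] [ 0.09256344  0.70067069  0.1768536   1.50214657 -0.1391479   0.95697665
  1.71340042]
```

View pics/scene1.png

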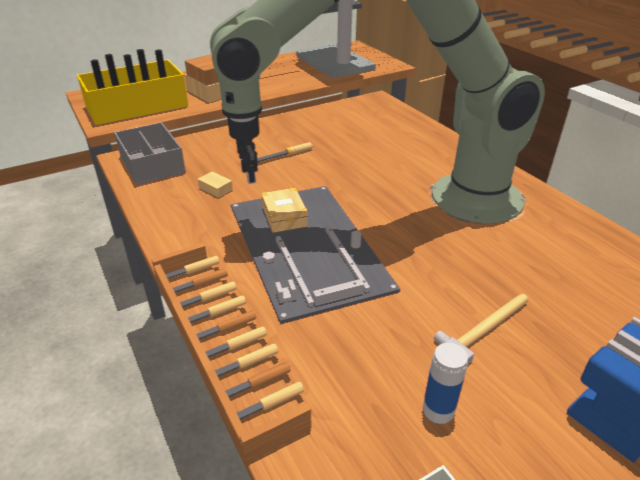

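View pics/top1.png

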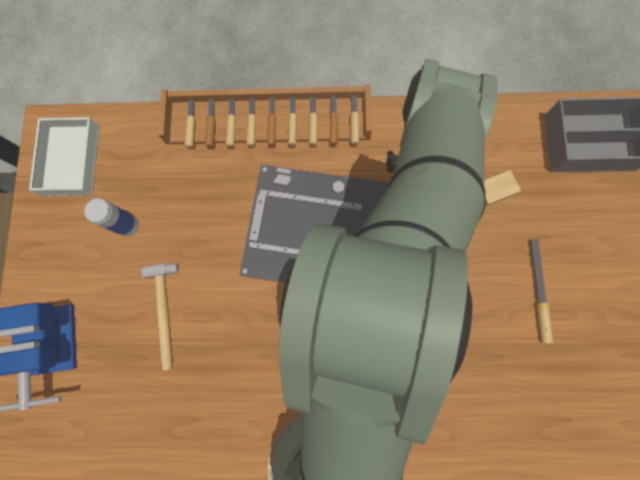

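The scene view shows the gripper over the far side at (250,170), with the case clear of it at (285,208). Next I descend behind the far side.

Emit:
servo_tool(
  plan=[
    [0, 0, -20, 0, -0.3],
    [0, 0, -45, 0, -0.3],
    [0, 0, -70, 0, -0.3],
    [0, 0, -95, 0, -0.3],
    [0, 0, -112, 0, -0.3],
    [0, 0, -122, 0, -0.3],
    [0, 0, -125, 0, -0.3],
    [0, 0, -125, 0, -0.3],
    [0, 0, -125, 0, -0.3],
    [0, 0, -125, 0, -0.3],
  ],
)

```text
clock: 3.53
position: [0.6566, -0.1942, 0.0379]
tool_rot: [-3.141, 0.002, 2.975]
force: [0.9, 0.1, 0.2]
grip_width: 0.0555
```

```bash
python3 - <<'E'
from h import *
s=bot.observe();print(s["clock"],s["position"],s["tool_rot"],s["grip_width"],s["force"])
b=bot.grab_frame("scene")
c=b[140:300,190:380];cv2.imwrite("pics/sc2.png",cv2.resize(c,None,fx=3.7,fy=3.7,interpolation=cv2.INTER_CUBIC))
E
```

```text
3.5333 [ 0.65657489 -0.19415882  0.03789761] [-3.14142132e+00  2.12200213e-03  2.97473362e+00] 0.05550364927999983 [0.87345095 0.05804999 0.15858913]
```

View pics/sc2.png

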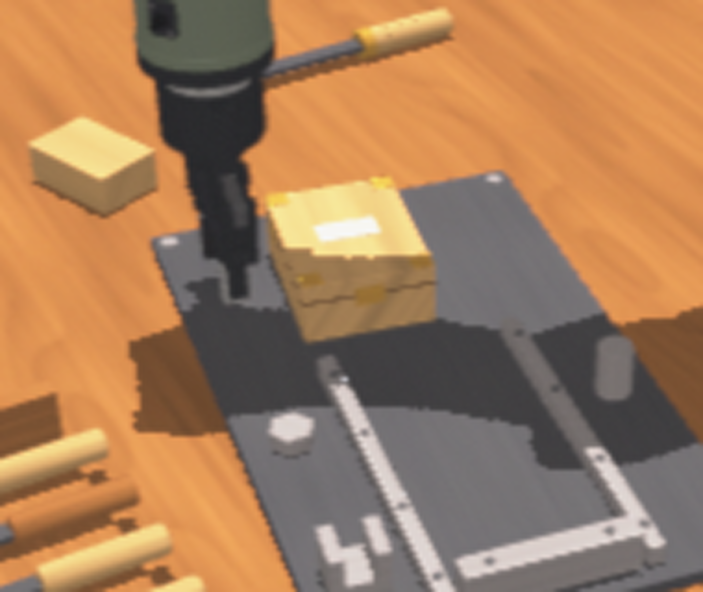

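The fingers are at plate height next to the far side, with a visible gap (crop 240,290). Now a slow sideways push along plate -x.

Emit:
servo_tool(
  plan=[
    [-3, 0.5, 0, 0, -0.3],
    [-6, 1, 0, 0, -0.3],
    [-9, 1.5, 0, 0, -0.3],
    [-12, 2, 0, 0, -0.3],
    [-15, 2.5, 0, 0, -0.3],
    [-18, 3, 0, 0, -0.3],
    [-21, 3.5, 0, 0, -0.3],
    [-24, 4, 0, 0, -0.3],
    [-27, 4.5, 0, 0, -0.3],
    [-30, 5, 0, 0, -0.3],
  ],
)

```text
clock: 4.42
position: [0.6254, -0.1889, 0.0363]
tool_rot: [-3.142, -0.0, 2.975]
force: [-0.2, 0.0, 0.1]
grip_width: 0.0557
```

Emit:
servo_tool(
  plan=[
    [-2, 0.3, 0, 0, -0.3],
    [-4, 0.7, 0, 0, -0.3],
    [-6, 1, 0, 0, -0.3],
    [-8, 1.3, 0, 0, -0.3],
    [-10, 1.7, 0, 0, -0.3],
    [-12, 2, 0, 0, -0.3],
    [-14, 2.4, 0, 0, -0.3],
    [-16, 2.7, 0, 0, -0.3],
    [-17, 2.8, 0, 0, -0.3],
    [-17, 2.8, 0, 0, -0.3],
  ],
)

```text
clock: 5.25
position: [0.6084, -0.1862, 0.0363]
tool_rot: [-3.142, -0.0, 2.975]
force: [0.8, -1.1, -0.6]
grip_width: 0.0556
```

```bash
python3 - <<'E'
from h import *
s=bot.observe();print(s["clock"],s["position"],s["tool_rot"],s["grip_width"],s["force"])
b=bot.grab_frame("scene");cv2.imwrite("pics/scene3.png",b)
c=b[170:270,220:339];cv2.imwrite("pics/sc3.png",cv2.resize(c,None,fx=6,fy=6,interpolation=cv2.INTER_CUBIC))
E
```

```text
5.25 [ 0.60838558 -0.18615117  0.03632381] [-3.14151614e+00 -3.42752238e-04  2.97468345e+00] 0.05560214928043994 [ 0.84040008 -1.10642463 -0.6470058 ]
```

View pics/sc3.png

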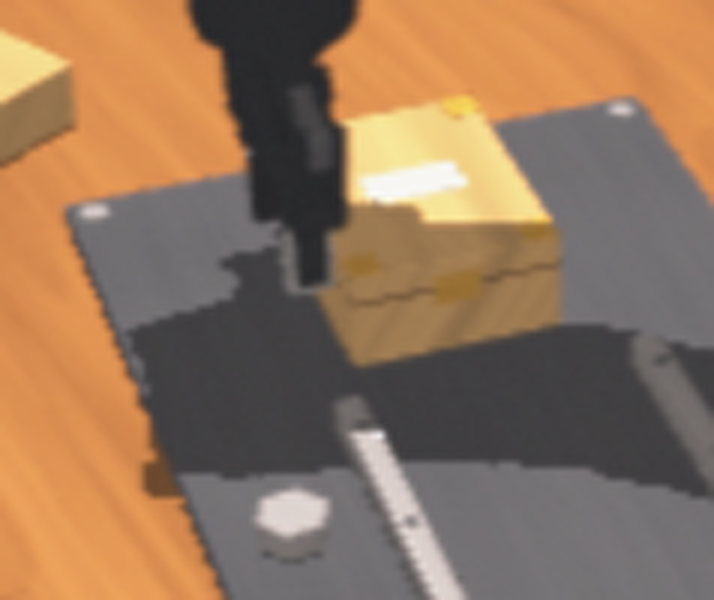

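```bash
cat >> h.py <<'E'
pa=-0.167
u=np.array([-np.sin(pa),np.cos(pa)]);v=np.array([np.cos(pa),np.sin(pa)])
C={"top":np.array([564.3,-46.2]),"scene":np.array([562.6,-48.2])}
def pl(n,px,z):
    w=ray(n,px,z)[:,:2]*1000-C[n]; return np.c_[w@v,w@u]
E
python3 - <<'E'
from h import *
f=lambda p:(p[0]/6+220-.5,p[1]/6+170-.5)
for p,z in [((358,367),.012),((560,325),.012),((558,222),.062),((476,98),.062),((352,402),.028),((655,340),.028)]:
    print(p,pl("scene",[f(p)],z)[0])
E
```

```text
(358, 367) [ 54.07263584 -70.81720834]
(560, 325) [-43.32515132 -70.10755178]
(558, 222) [-46.44789396 -80.66779555]
(476, 98) [ -45.47919165 -196.02970558]
(352, 402) [ 69.6496563  -25.71635901]
(655, 340) [-72.29157977 -23.28726263]
```

The leading edge now reads square, with the case centre about 5 mm to the far side of the centre line. I push 5 mm more, then back off.

Emit:
servo_tool(
  plan=[
    [-1, 0.2, 0, 0, -0.3],
    [-2, 0.3, 0, 0, -0.3],
    [-3, 0.5, 0, 0, -0.3],
    [-4, 0.7, 0, 0, -0.3],
    [-5, 0.8, 0, 0, -0.3],
    [-5.3, 0.9, 0, 0, -0.3],
    [-5.3, 0.9, 0, 0, -0.3],
    [-5.3, 0.9, 0, 0, -0.3],
    [-5.3, 0.9, 0, 0, -0.3],
    [-5.3, 0.9, 0, 0, -0.3],
  ],
)

```text
clock: 6.13
position: [0.6032, -0.1852, 0.0362]
tool_rot: [3.142, -0.0, 2.975]
force: [0.1, -0.4, -0.3]
grip_width: 0.0555
```

Emit:
servo_tool(
  plan=[
    [2, -0.3, 0, 0, -0.3],
    [6, -1, 0, 0, -0.3],
    [14, -2, 0, 0, -0.3],
    [24, -4, 0, 0, -0.3],
    [32, -5, 5, 0, -0.3],
    [32, -5, 30, 0, -0.3],
    [32, -5, 60, 0, -0.3],
    [32, -5, 90, 0, -0.3],
    [32, -5, 110, 0, -0.3],
    [32, -5, 110, 0, -0.3],
  ],
)

```text
clock: 6.97
position: [0.6379, -0.1909, 0.1513]
tool_rot: [-3.141, 0.006, 2.975]
force: [0.5, 0.2, 0.2]
grip_width: 0.0552
```

Emit:
servo_tool(
  plan=[
    [-8, -9, 0, -0.11, -0.3],
    [-20, -18, 0, -0.22, -0.3],
    [-32, -27, 0, -0.33, -0.3],
    [-44, -36, 0, -0.44, -0.3],
    [-56, -45, 0, -0.55, -0.3],
    [-68, -54, 0, -0.66, -0.3],
    [-80, -63, 0, -0.77, -0.3],
    [-92, -72, 0, -0.88, -0.3],
    [-104, -81, 0, -0.99, -0.3],
    [-110, -88, 0, -1.1, -0.3],
  ],
)

```text
clock: 7.8
position: [0.5246, -0.2791, 0.1465]
tool_rot: [-3.141, 0.0, 1.869]
force: [-0.5, -0.3, 0.5]
grip_width: 0.0559
```

Emit:
servo_tool(
  plan=[
    [0, 0, 0, -0.11, -0.3],
    [0, 0, 0, -0.22, -0.3],
    [0, 0, 0, -0.33, -0.3],
    [0, 0, 0, -0.44, -0.3],
    [0, 0, 0, -0.471, -0.3],
    [0, 0, 0, -0.471, -0.3],
    [0, 0, 0, -0.471, -0.3],
    [0, 0, 0, -0.471, -0.3],
    [0, 0, 0, -0.471, -0.3],
    [0, 0, 0, -0.471, -0.3],
  ],
)

```text
clock: 8.63
position: [0.5254, -0.2783, 0.1464]
tool_rot: [3.141, -0.0, 1.405]
force: [0.4, 0.8, -1.2]
grip_width: 0.0556
```

```bash
python3 - <<'E'
from h import *
s=bot.observe();print(s["clock"],s["position"],s["tool_rot"],s["qpos"])
b=bot.grab_frame("scene");cv2.imwrite("pics/scene4.png",b)
c=b[150:270,210:350];cv2.imwrite("pics/sc4.png",cv2.resize(c,None,fx=5,fy=5,interpolation=cv2.INTER_CUBIC))
b=bot.grab_frame("top");cv2.imwrite("pics/top4.png",b)
E
```

```text
8.6333 [ 0.52541166 -0.27830245  0.1463573 ] [ 3.14148881e+00 -1.52066557e-04  1.40481667e+00] [-0.00870473  0.65780445  0.59414892  1.78166791 -0.47386863  0.84862689
  0.64308758]
```

View pics/sc4.png

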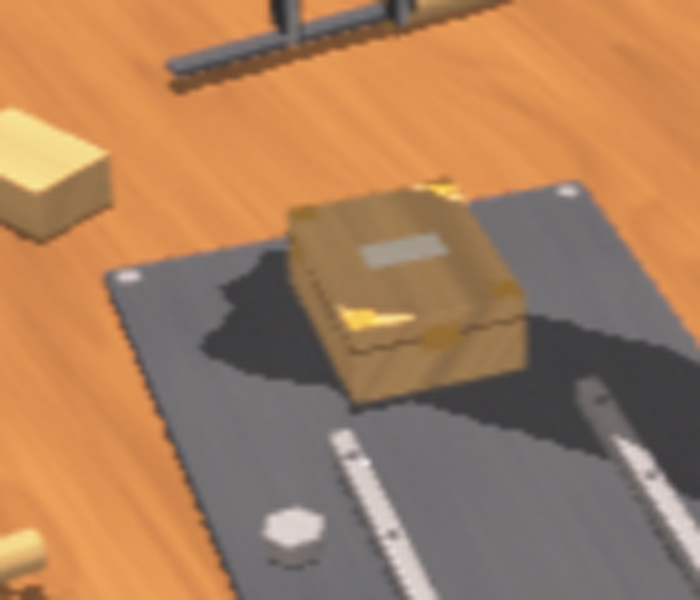

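View pics/top4.png

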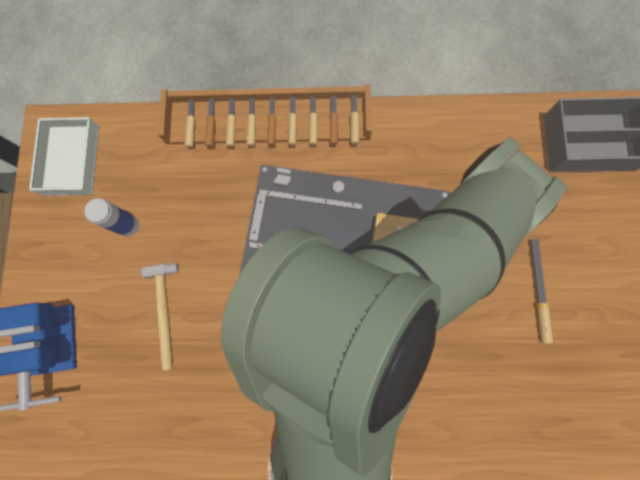

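```bash
python3 - <<'E'
from h import *
f=lambda p:(p[0]/5+210-.5,p[1]/5+150-.5)
for p,z in [((358,404),.012),((526,369),.012),((349,352),.062),((526,318),.062),((289,212),.062),((455,182),.062),((343,435),.028),((588,381),.028)]:
    print(p,pl("scene",[f(p)],z)[0])
E
```

```text
(358, 404) [ 48.62401788 -70.620968  ]
(526, 369) [-48.79741178 -69.9708024 ]
(349, 352) [ 57.39291938 -50.83134517]
(526, 318) [-41.26071816 -48.52831666]
(289, 212) [  49.50124024 -195.58581043]
(455, 182) [ -49.90944176 -194.01782232]
(343, 435) [ 69.81483784 -25.77691916]
(588, 381) [-69.07321639 -26.7697781 ]
```

The case is square and centred: leading edge x is +48.6 and -48.8, with the y values within 0.7 mm. Now I descend behind it.

Emit:
servo_tool(
  plan=[
    [0, 0, -20, 0, -0.3],
    [0, 0, -45, 0, -0.3],
    [0, 0, -70, 0, -0.3],
    [0, 0, -90, 0, -0.3],
    [0, 0, -102, 0, -0.3],
    [0, 0, -108, 0, -0.3],
    [0, 0, -110, 0, -0.3],
    [0, 0, -110, 0, -0.3],
    [0, 0, -110, 0, -0.3],
    [0, 0, -110, 0, -0.3],
  ],
)

```text
clock: 9.57
position: [0.526, -0.2784, 0.0373]
tool_rot: [3.14, 0.0, 1.404]
force: [0.4, 0.4, 0.2]
grip_width: 0.0554
```

```bash
python3 - <<'E'
from h import *
s=bot.observe();p=s["position"][:2]*1000-[564.2,-46.3];print(s["clock"],s["position"],s["tool_rot"],p@v,p@u)
b=bot.grab_frame("scene")
c=b[150:270,210:350];cv2.imwrite("pics/sc5.png",cv2.resize(c,None,fx=5,fy=5,interpolation=cv2.INTER_CUBIC))
E
```

```text
9.5667 [ 0.52595966 -0.27844218  0.03727005] [3.14019118e+00 2.76397042e-04 1.40385647e+00] 0.8794624863976427 -235.26908016401808
```

View pics/sc5.png

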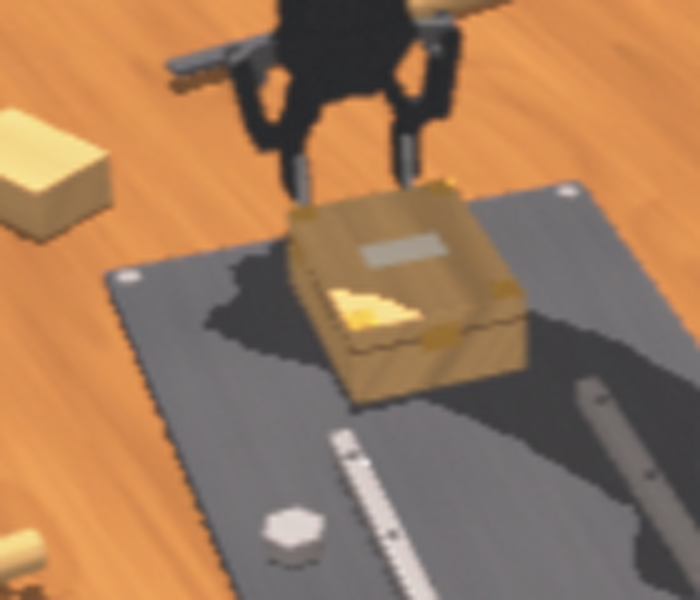

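The fingers stand behind the case, symmetric about it. Now I push along plate +y.

Emit:
servo_tool(
  plan=[
    [0.7, 4, 0, 0, -0.3],
    [1.3, 8, 0, 0, -0.3],
    [2, 12, 0, 0, -0.3],
    [2.5, 15, 0, 0, -0.3],
    [3, 18, 0, 0, -0.3],
    [3.5, 21, 0, 0, -0.3],
    [4, 24, 0, 0, -0.3],
    [5, 30, 0, 0, -0.3],
    [6, 36, 0, 0, -0.3],
    [7, 42, 0, 0, -0.3],
  ],
)

```text
clock: 10.45
position: [0.5325, -0.2359, 0.0363]
tool_rot: [3.141, 0.0, 1.404]
force: [0.4, -1.7, 1.2]
grip_width: 0.0556
```

Emit:
servo_tool(
  plan=[
    [0.8, 5, 0, 0, -0.3],
    [1.7, 10, 0, 0, -0.3],
    [2.5, 15, 0, 0, -0.3],
    [3.4, 20, 0, 0, -0.3],
    [4.2, 25, 0, 0, -0.3],
    [5.1, 30, 0, 0, -0.3],
    [5.9, 35, 0, 0, -0.3],
    [6.6, 39, 0, 0, -0.3],
    [6.7, 40, 0, 0, -0.3],
    [6.7, 40, 0, 0, -0.3],
  ],
)

```text
clock: 11.28
position: [0.5392, -0.1955, 0.0362]
tool_rot: [-3.141, -0.001, 1.404]
force: [-0.0, 0.5, 0.1]
grip_width: 0.0554
```

```bash
python3 - <<'E'
from h import *
s=bot.observe();p=s["position"][:2]*1000-[564.2,-46.3];print(s["clock"],s["position"],s["tool_rot"],p@v,p@u)
b=bot.grab_frame("scene");cv2.imwrite("pics/scene6.png",b)
c=b[170:320,230:405];cv2.imwrite("pics/sc6.png",cv2.resize(c,None,fx=4,fy=4,interpolation=cv2.INTER_CUBIC))
E
```

```text
11.2833 [ 0.53922711 -0.19548501  0.03622676] [-3.14133729e+00 -5.55551528e-04  1.40440593e+00] 0.17278609048500732 -151.2606464304775
```

View pics/sc6.png

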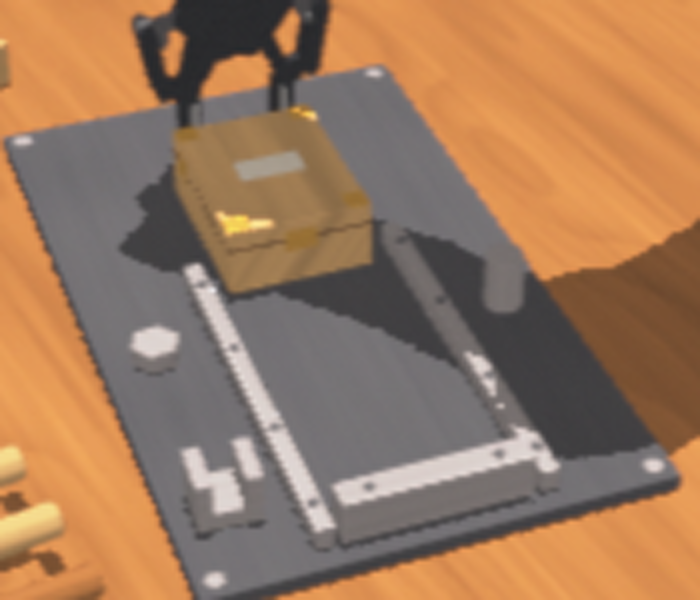

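```bash
python3 - <<'E'
from h import *
f=lambda p:(p[0]/4+230-.5,p[1]/4+170-.5)
for p,z in [((234,293),.012),((371,264),.012),((225,247),.062),((372,222),.062),((174,138),.062),((340,485),.042),((523,436),.042)]:
    print(p,pl("scene",[f(p)],z)[0])
E
```

```text
(234, 293) [ 47.6930042  -10.97610325]
(371, 264) [-48.71323458  -9.71225612]
(225, 247) [56.44933875  3.3298311 ]
(372, 222) [-41.75232225  10.06760888]
(174, 138) [  51.72899578 -129.80410441]
(340, 485) [ 55.64437338 218.40216539]
(523, 436) [-59.43616074 215.94088777]
```

The case is entering the lane. Its leading edge is at y≈-10, it is centred within about 1 mm and it is square. I continue.

Emit:
servo_tool(
  plan=[
    [0.7, 4, 0, 0, -0.3],
    [1.5, 9, 0, 0, -0.3],
    [2.5, 15, 0, 0, -0.3],
    [3.5, 21, 0, 0, -0.3],
    [4.5, 27, 0, 0, -0.3],
    [5.5, 33, 0, 0, -0.3],
    [6.6, 39, 0, 0, -0.3],
    [7.6, 45, 0, 0, -0.3],
    [8.6, 51, 0, 0, -0.3],
    [9.6, 57, 0, 0, -0.3],
  ],
)

```text
clock: 12.17
position: [0.5488, -0.1385, 0.0363]
tool_rot: [-3.141, -0.0, 1.404]
force: [-2.1, -2.1, 0.0]
grip_width: 0.0555
```

Emit:
servo_tool(
  plan=[
    [0.8, 5, 0, 0, -0.3],
    [1.7, 10, 0, 0, -0.3],
    [2.5, 15, 0, 0, -0.3],
    [3.4, 20, 0, 0, -0.3],
    [4.2, 25, 0, 0, -0.3],
    [5.1, 30, 0, 0, -0.3],
    [5.9, 35, 0, 0, -0.3],
    [6.6, 39, 0, 0, -0.3],
    [6.7, 40, 0, 0, -0.3],
    [6.7, 40, 0, 0, -0.3],
  ],
)

```text
clock: 13.0
position: [0.5556, -0.0987, 0.0363]
tool_rot: [3.142, -0.0, 1.404]
force: [0.3, 1.3, 0.1]
grip_width: 0.0554
```

```bash
python3 - <<'E'
from h import *
s=bot.observe();p=s["position"][:2]*1000-[564.2,-46.3];print(s["clock"],s["position"],s["tool_rot"],p@v,p@u)
b=bot.grab_frame("scene");cv2.imwrite("pics/scene7.png",b)
c=b[170:320,230:405];cv2.imwrite("pics/sc7.png",cv2.resize(c,None,fx=4,fy=4,interpolation=cv2.INTER_CUBIC))
E
```

```text
13.0 [ 0.55555716 -0.09866751  0.03630784] [ 3.14158043e+00 -2.98642347e-04  1.40433035e+00] 0.18218515448976022 -53.075618677513
```

View pics/sc7.png

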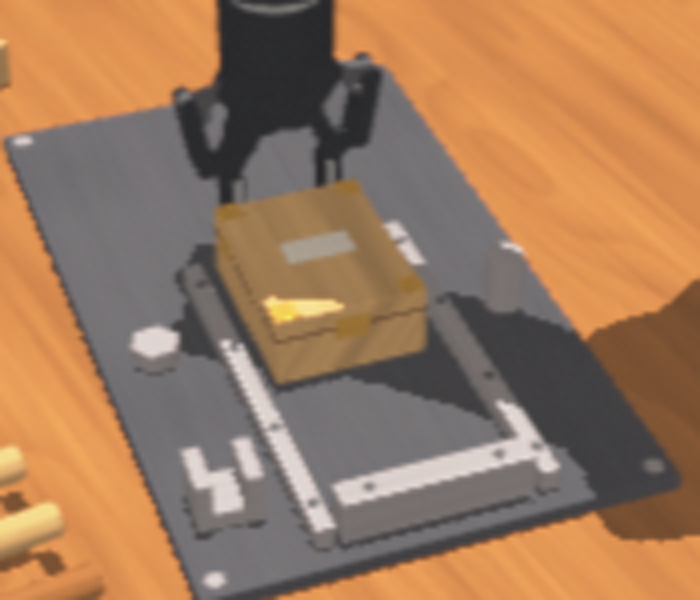

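```bash
python3 - <<'E'
from h import *
f=lambda p:(p[0]/4+230-.5,p[1]/4+170-.5)
for p,z in [((281,384),.012),((424,353),.012),((216,211),.062),((357,182),.062)]:
    print(p,pl("scene",[f(p)],z)[0])
E
```

```text
(281, 384) [48.15286676 88.23970629]
(424, 353) [-47.32616346  90.64795213]
(216, 211) [ 50.12912862 -36.76526417]
(357, 182) [-48.39800823 -36.33892517]
```

Leading edge y≈89, centre x≈+0.6. About 126 mm remain. I go 100 mm more, decelerating.

Emit:
servo_tool(
  plan=[
    [0.7, 4, 0, 0, -0.3],
    [1.5, 9, 0, 0, -0.3],
    [2.5, 15, 0, 0, -0.3],
    [3.5, 21, 0, 0, -0.3],
    [4.5, 27, 0, 0, -0.3],
    [5.5, 33, 0, 0, -0.3],
    [6.6, 39, 0, 0, -0.3],
    [7.6, 45, 0, 0, -0.3],
    [8.6, 51, 0, 0, -0.3],
    [9.6, 57, 0, 0, -0.3],
  ],
)

```text
clock: 13.88
position: [0.5651, -0.0416, 0.0363]
tool_rot: [-3.141, 0.0, 1.404]
force: [-1.4, -4.5, 3.1]
grip_width: 0.0557
```

Emit:
servo_tool(
  plan=[
    [0.8, 5, 0, 0, -0.3],
    [1.7, 10, 0, 0, -0.3],
    [2.5, 15, 0, 0, -0.3],
    [3.4, 20, 0, 0, -0.3],
    [4.2, 25, 0, 0, -0.3],
    [5.1, 30, 0, 0, -0.3],
    [5.9, 35, 0, 0, -0.3],
    [6.6, 39, 0, 0, -0.3],
    [6.7, 40, 0, 0, -0.3],
    [6.7, 40, 0, 0, -0.3],
  ],
)

```text
clock: 14.72
position: [0.5717, -0.0015, 0.0362]
tool_rot: [-3.141, -0.0, 1.405]
force: [0.2, -0.1, 0.4]
grip_width: 0.0555
```

```bash
python3 - <<'E'
from h import *
s=bot.observe();p=s["position"][:2]*1000-[564.2,-46.3];print(s["clock"],s["position"],s["tool_rot"],p@v,p@u)
b=bot.grab_frame("scene");cv2.imwrite("pics/scene8.png",b)
c=b[190:310,270:410];cv2.imwrite("pics/sc8.png",cv2.resize(c,None,fx=5,fy=5,interpolation=cv2.INTER_CUBIC))
b=bot.grab_frame("top");cv2.imwrite("pics/top8.png",b)
E
```

```text
14.7167 [ 0.57173537 -0.00146545  0.03618101] [-3.14134993e+00 -4.22339222e-04  1.40451509e+00] -0.022082495494855105 45.46337562355188
```

View pics/sc8.png

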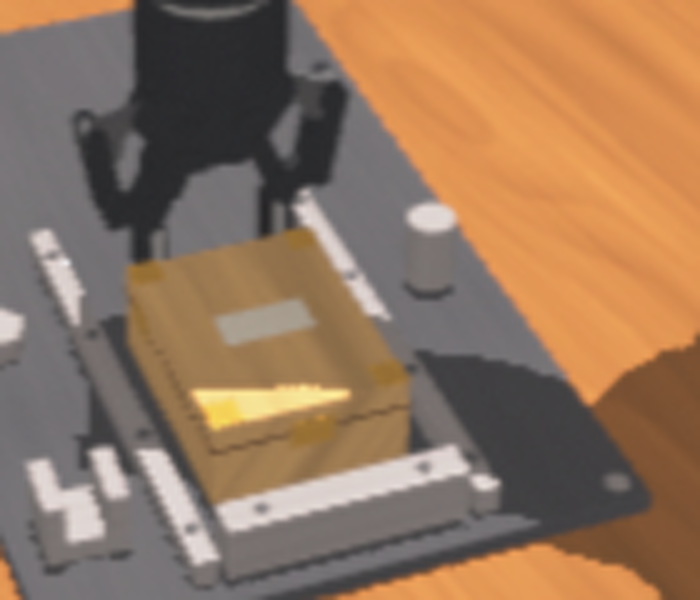

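View pics/top8.png

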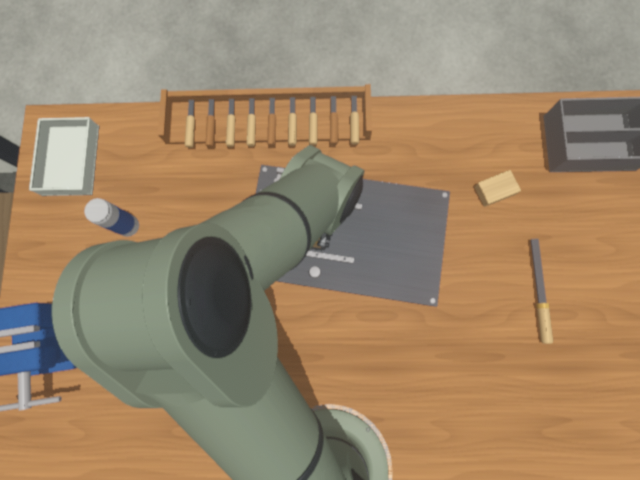

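```bash
python3 - <<'E'
from h import *
f=lambda p:(p[0]/5+270-.5,p[1]/5+190-.5)
for p,z in [((128,268),.062),((316,232),.062),((409,376),.062),((218,500),.012)]:
    print(p,pl("scene",[f(p)],z)[0])
E
```

```text
(128, 268) [49.40464547 58.85979203]
(316, 232) [-49.45787484  63.31196136]
(409, 376) [-49.36340254 184.0236873 ]
(218, 500) [ 46.46163254 182.78298922]
```

About 28 mm of gap remains and the case is centred (x ±49.4). I go 22 mm, then creep with force checks.

Emit:
servo_tool(
  plan=[
    [0.5, 3, 0, 0, -0.3],
    [1, 6, 0, 0, -0.3],
    [1.5, 9, 0, 0, -0.3],
    [2, 12, 0, 0, -0.3],
    [2.5, 15, 0, 0, -0.3],
    [2.9, 17, 0, 0, -0.3],
    [3.2, 19, 0, 0, -0.3],
    [3.5, 20.5, 0, 0, -0.3],
    [3.6, 21.5, 0, 0, -0.3],
    [3.6, 21.7, 0, 0, -0.3],
  ],
)

```text
clock: 15.65
position: [0.5754, 0.0197, 0.0363]
tool_rot: [-3.142, -0.0, 1.404]
force: [0.0, -2.2, -0.1]
grip_width: 0.0552
```

Emit:
servo_tool(
  plan=[
    [0.05, 0.3, 0, 0, -0.3],
    [0.1, 0.6, 0, 0, -0.3],
    [0.15, 0.9, 0, 0, -0.3],
    [0.2, 1.2, 0, 0, -0.3],
    [0.25, 1.5, 0, 0, -0.3],
    [0.3, 1.8, 0, 0, -0.3],
    [0.35, 2.1, 0, 0, -0.3],
    [0.4, 2.4, 0, 0, -0.3],
    [0.45, 2.7, 0, 0, -0.3],
    [0.5, 3, 0, 0, -0.3],
  ],
)

```text
clock: 16.48
position: [0.5758, 0.0225, 0.0363]
tool_rot: [-3.142, -0.0, 1.404]
force: [-0.4, -2.0, -1.2]
grip_width: 0.0555
```

```bash
python3 - <<'E'
from h import *
s=bot.observe();p=s["position"][:2]*1000-[564.2,-46.3];print(s["clock"],s["position"],s["force"],p@v,p@u)
b=bot.grab_frame("scene");cv2.imwrite("pics/scene9.png",b)
c=b[200:310,285:400];cv2.imwrite("pics/sc9.png",cv2.resize(c,None,fx=6,fy=5.4,interpolation=cv2.INTER_CUBIC))
E
```

```text
16.4833 [0.57582455 0.02254667 0.03628732] [-0.35536086 -2.02557919 -1.17442314] 0.018796176794716478 69.82115670500846
```

View pics/sc9.png

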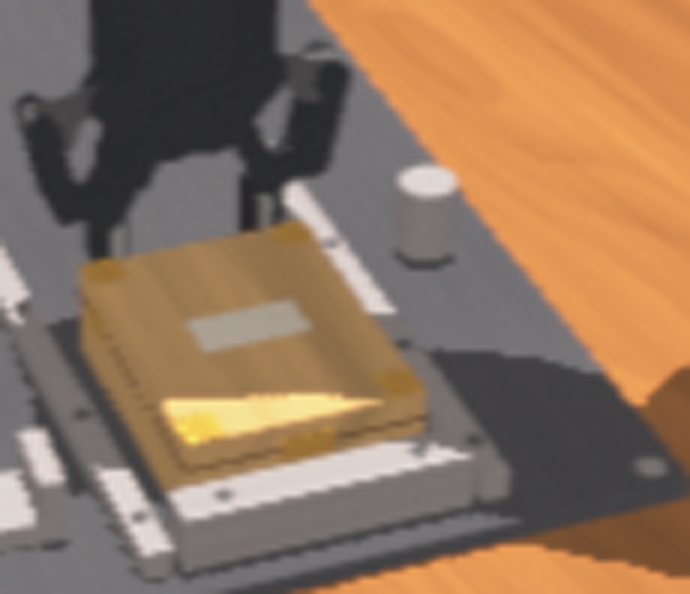

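The case is about 4 mm short of the stop and no hard contact shows in the force. I creep on.

Emit:
servo_tool(
  plan=[
    [0.03, 0.2, 0, 0, -0.3],
    [0.07, 0.4, 0, 0, -0.3],
    [0.1, 0.6, 0, 0, -0.3],
    [0.13, 0.8, 0, 0, -0.3],
    [0.17, 1.0, 0, 0, -0.3],
    [0.2, 1.2, 0, 0, -0.3],
    [0.23, 1.4, 0, 0, -0.3],
    [0.27, 1.6, 0, 0, -0.3],
    [0.3, 1.8, 0, 0, -0.3],
    [0.33, 2.0, 0, 0, -0.3],
  ],
)

```text
clock: 17.37
position: [0.5761, 0.0245, 0.0363]
tool_rot: [-3.142, -0.0, 1.404]
force: [-0.0, -1.2, -1.8]
grip_width: 0.0554
```

Emit:
servo_tool(
  plan=[
    [0.02, 0.1, 0, 0, -0.3],
    [0.03, 0.2, 0, 0, -0.3],
    [0.05, 0.3, 0, 0, -0.3],
    [0.07, 0.4, 0, 0, -0.3],
    [0.08, 0.5, 0, 0, -0.3],
    [0.1, 0.6, 0, 0, -0.3],
    [0.12, 0.7, 0, 0, -0.3],
    [0.13, 0.8, 0, 0, -0.3],
    [0.15, 0.9, 0, 0, -0.3],
    [0.17, 1.0, 0, 0, -0.3],
  ],
)

```text
clock: 18.2
position: [0.5763, 0.0255, 0.0363]
tool_rot: [3.142, 0.0, 1.404]
force: [-0.3, -2.3, -1.7]
grip_width: 0.0554
```

```bash
python3 - <<'E'
from h import *
s=bot.observe();p=s["position"][:2]*1000-[564.2,-46.3];print(s["clock"],s["position"],s["force"],p@v,p@u)
b=bot.grab_frame("scene");cv2.imwrite("pics/scene10.png",b)
c=b[200:310,285:400];cv2.imwrite("pics/sc10.png",cv2.resize(c,None,fx=6,fy=5.4,interpolation=cv2.INTER_CUBIC))
E
```

```text
18.2 [0.57632755 0.02547909 0.03628691] [-0.26218822 -2.27612809 -1.69940682] 0.027361468636109998 72.79639161705094
```

View pics/sc10.png

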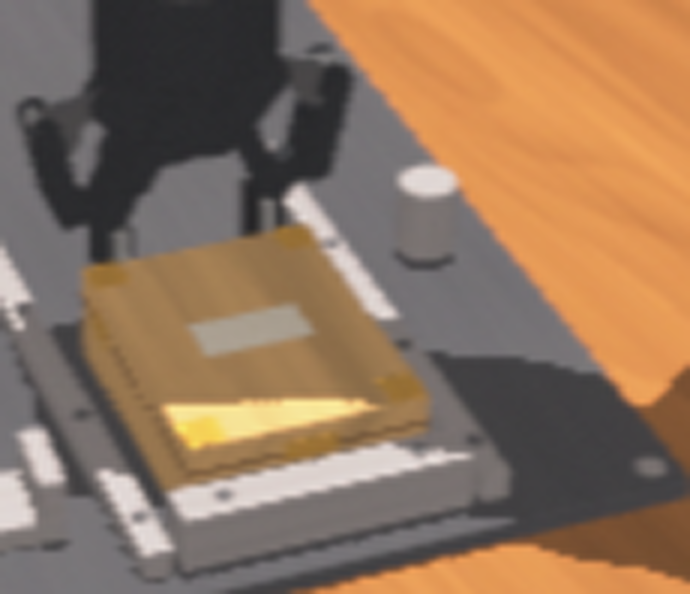

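Emit:
servo_tool(
  plan=[
    [0.02, 0.1, 0, 0, -0.3],
    [0.03, 0.2, 0, 0, -0.3],
    [0.05, 0.3, 0, 0, -0.3],
    [0.07, 0.4, 0, 0, -0.3],
    [0.08, 0.5, 0, 0, -0.3],
    [0.1, 0.6, 0, 0, -0.3],
    [0.12, 0.7, 0, 0, -0.3],
    [0.13, 0.8, 0, 0, -0.3],
    [0.13, 0.8, 0, 0, -0.3],
    [0.13, 0.8, 0, 0, -0.3],
  ],
)

```text
clock: 19.08
position: [0.5765, 0.0262, 0.0363]
tool_rot: [3.142, 0.0, 1.404]
force: [-0.6, -3.5, -0.9]
grip_width: 0.0554
```

Emit:
servo_tool(
  plan=[
    [0.02, 0.1, 0, 0, -0.3],
    [0.03, 0.2, 0, 0, -0.3],
    [0.05, 0.3, 0, 0, -0.3],
    [0.07, 0.4, 0, 0, -0.3],
    [0.08, 0.5, 0, 0, -0.3],
    [0.1, 0.6, 0, 0, -0.3],
    [0.1, 0.6, 0, 0, -0.3],
    [0.1, 0.6, 0, 0, -0.3],
    [0.1, 0.6, 0, 0, -0.3],
    [0.1, 0.6, 0, 0, -0.3],
  ],
)

```text
clock: 19.92
position: [0.5765, 0.0262, 0.0363]
tool_rot: [3.141, 0.001, 1.403]
force: [-1.3, -6.4, -1.2]
grip_width: 0.0555
```

The tool stopped advancing (y stayed at 0.0262) while the force rose to 6.4 N. That puts the case against the stop, and it agrees with the predicted TCP y of 74 mm in the plate frame (73.5 measured). I back off straight, then lift.

Emit:
servo_tool(
  plan=[
    [-0.2, -1, 0, 0, -0.3],
    [-0.5, -3, 0, 0, -0.3],
    [-1.2, -7, 0, 0, -0.3],
    [-2.2, -13, 0, 0, -0.3],
    [-3.4, -20, 0, 0, -0.3],
    [-5, -30, 0, 0, -0.3],
    [-6.6, -40, 0, 0, -0.3],
    [-6.6, -40, 20, 0, -0.3],
    [-6.6, -40, 50, 0, -0.3],
    [-6.6, -40, 85, 0, -0.3],
  ],
)

```text
clock: 20.75
position: [0.5688, -0.0146, 0.1213]
tool_rot: [-3.139, 0.001, 1.402]
force: [0.1, 1.0, 0.9]
grip_width: 0.0555
```

Emit:
servo_tool(
  plan=[
    [0, -20, 30, 0, -0.3],
    [0, -50, 60, 0, -0.3],
    [0, -80, 90, 0, -0.3],
    [0, -110, 110, 0, -0.3],
    [0, -140, 120, 0, -0.3],
    [0, -170, 120, 0, -0.3],
    [0, -200, 120, 0, -0.3],
    [0, -230, 120, 0, -0.3],
    [0, -255, 120, 0, -0.3],
    [0, -270, 120, 0, -0.3],
  ],
)

```text
clock: 21.58
position: [0.5684, -0.2873, 0.2414]
tool_rot: [3.142, 0.001, 1.4]
force: [-0.6, 0.5, -0.1]
grip_width: 0.0552
```

```bash
python3 - <<'E'
from h import *
s=bot.observe();print(s["clock"],s["position"])
b=bot.grab_frame("scene");cv2.imwrite("pics/scene11.png",b)
c=b[200:310,285:400];cv2.imwrite("pics/sc11.png",cv2.resize(c,None,fx=6,fy=5.4,interpolation=cv2.INTER_CUBIC))
b=bot.grab_frame("top");cv2.imwrite("pics/top11.png",b)
E
```

```text
21.5833 [ 0.5683935  -0.28731915  0.24139954]
```

View pics/sc11.png

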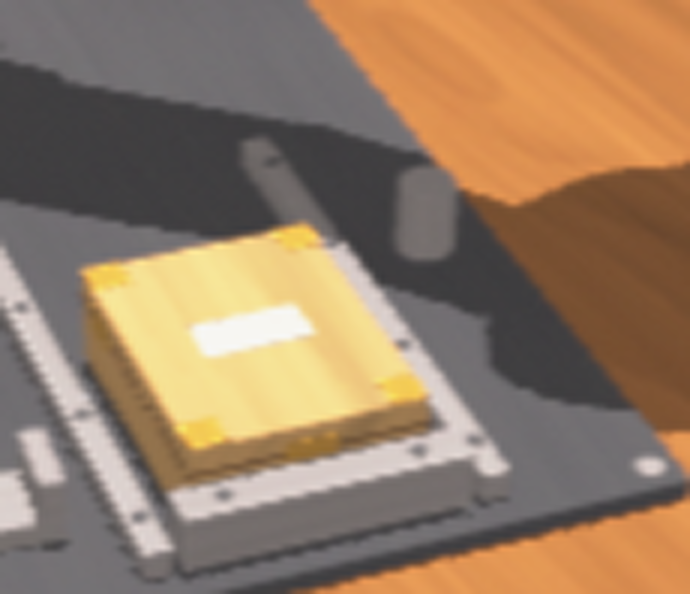

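View pics/top11.png

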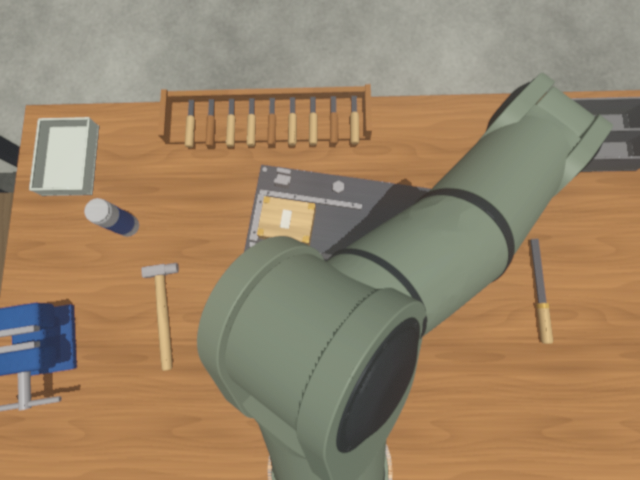

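```bash
python3 - <<'E'
from h import *
f=lambda p:(p[0]/6+285-.5,p[1]/5.4+200-.5)
for p,z in [((82,270),.062),((312,226),.062),((430,396),.062),((192,452),.062)]:
    print(p,pl("scene",[f(p)],z)[0])
for n,box in (("scene",(295,235,360,288)),("top",(255,190,320,245))):
    a=cv2.imread(f"pics/{n}11.png");r=big(casemask(a),box)[0];q,w,an=rect(ray(n,r[:,0],.062))
    print(n,q,w,an-pa,(q-C[n])@v,(q-C[n])@u)
E
```

```text
(82, 270) [50.33410208 85.83824344]
(312, 226) [-50.09481729  87.73522183]
(430, 396) [-48.49752276 214.89024674]
(192, 452) [ 50.14207901 216.73659571]
scene [588.91418457 119.42325592] (168.98541259765625, 107.2398910522461) 0.007241264 -1.9150501145109342 169.66533180947337
top [589.78051758 101.05133057] (127.8463363647461, 96.10828399658203) 0.003548801 0.6492009594494179 149.43824700437446
```

```bash
python3 - <<'E'
from workcell import bot
print(bot.job_done())
E
```

```text
the job is handed in; nothing more can be done
None
```

I pushed the case home against the stop bar, backed the arm clear and handed the job in at about 21.7 s. The hand-in reports no verdict.

- **What I did:** I centred and squared the case with one sideways push from the far side. Then I pushed it up the lane from behind with spread fingers held above the rails. I crept the last few millimetres until the tool stopped advancing, with about 6 N on it.
- **Last checks:** The top view put the case at x = +0.6 mm and y = 149.4 mm in the plate frame, 0.004 rad off square. The picked corners in the scene view agree, with the leading end at about y = 216 mm, the trailing end at about 87 mm and the sides within 2 mm of ±50 mm.
- **Disagreement:** The automatic case outline in the scene view read y = 169.7 mm and a 169 mm length, which is too long for the case. The outline had probably merged with the bright stop bar, so I disregarded it.
- **Not measured:** I had no direct reading of contact on the rails. With the case centred within about 1 mm at each lane check, it had about 13 mm clear on each side. I judged the bystanders by eye only, and those visible in the last pictures looked unmoved.

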